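# Show the 40x objective's front lens to the inspection camera

## Task

The front lens of the blue-ringed microscope objective has to be checked for residue. Pull the top drawer of the small cabinet all the way out to its stop, take the blue-ringed objective out of its cradle and hold it up to the inspection camera, with its front lens squarely facing the camera, in the middle of the camera's line of sight and 100 mm in front of the camera's lens. Finish while still holding it there motionless, with the drawer left open; do not bump the camera or its stand, leave the lower drawer shut, the other two objectives in their cradles and everything else on the bench where it is.

Things in the scene. Friction and masses are not known exactly. Their poses are not given: they have to be found in the camera images.
- cabinet: grey bench-top cabinet with two white drawer fronts, 240 deep (x) by 340 wide (y) by 150 mm high, fixed; origin at the centre of its underside, front towards its own -x. Top drawer: three foam cradles side by side, 85 mm apart along y, their centres 124 mm behind the handle bar, their axes at its height; floor 30 mm below the axes, side walls up to 8 mm below, front panel (14 mm thick) 28 mm above
- cabinet_drawer (a joint): how far the top drawer is pulled out, m: 0 shut (the start), 0.16 at its stop. It slides along the cabinet's -x with about 2 N of friction and stays where it is left. Inside width 310 mm. Fully out, the cradle centres stand 76 mm clear of the cabinet's front
- lower_drawer (a joint): how far the drawer below it is pulled out, m: 0 shut, as at the start and as it must stay; it has the same handle, 67 mm lower
- cabinet_drawer_handle (a point): centre of the steel handle bar of the top drawer: bar 12 mm diameter, 120 mm long along the cabinet's y on two posts 100 mm apart, its axis 40 mm in front of the drawer's face, 37.5 mm below the cabinet's top and 112.5 mm above the bench; axes as the cabinet's
- objective_blue: THE ONE TO SHOW, in any of the cradles: lying microscope objective with a BLUE ring 7 mm wide, 69 mm long, 0.14 to 0.28 kg. Origin on its axis in mid barrel, +x to the front lens. Barrel 30 mm diameter, x -25 to +18 mm; steel nose to x 37; brass thread to x -32. At the start level, front lens to the cabinet's rear (axes as the cabinet's). The cradle is narrower (28 mm) than the barrel: fingers can close on its sides
- blue_front (a point): centre of the blue-ringed objective's front lens, 37 mm ahead of its origin along its +x; axes as the objective's
- objective_yellow: microscope objective with a YELLOW ring, 63 mm long, stays in its cradle; 30 mm diameter, lying on its side; origin on its axis in mid barrel, +x to its front lens
- objective_red: microscope objective with a RED ring, 57 mm long, stays in its cradle; 30 mm diameter, lying on its side; origin on its axis in mid barrel, +x to its front lens
- camera_stand: column stand of the inspection camera, right of the cabinet: dark base plate 170 by 180 by 18 mm, steel column 25 mm diameter and 378 mm high; fixed to the bench; its +x is the level direction in which the camera looks, its origin on the bench 100 mm behind the camera's lens (measured level)
- inspection_camera: black camera with macro lens (38 mm) in a white ring light (72 mm), on the column; stays put. Origin at the centre of the lens's front face, 224 to 284 mm above the bench; +x is the line of sight, dipping 20 degrees below level; its y is level. The front lens belongs 100 mm along its +x, the objective's +x pointing against the camera's +x (nose raised 20 degrees)
- mortar: white porcelain mortar with its pestle standing in it, 110 mm diameter, 64 mm high (pestle to about 100 mm); origin at the centre of its underside
- canister: stainless canister with a knobbed lid, 114 mm diameter, 165 mm high; origin at the centre of its underside
- petri_dish: glass Petri dish, 94 mm diameter, 16 mm high; origin at the centre of its underside
- dropper_bottle: amber dropper bottle with a black cap, 38 mm diameter, 110 mm high; origin at the centre of its underside

How it is judged:
By the outcome, as a careful person would: the job done as asked, in the order asked, and still so for the second after the job is handed in, while the arm keeps its last pose, push and grip.
It also fails if it takes over 45 s, if anything falls off the work surface, if the arm or the gripper's body presses on something with over 40 N, if the wrist force passes 120 N, or if a joint passes its speed limit or range.

## Robot

A 6-joint arm with a two-finger parallel gripper is mounted at the origin on the work surface. World frame = base frame: x ahead of the robot, y to its left, z up, the work surface at z = 0. Lengths are in mm, angles in rad, forces in N, time in s.
With the tool pointing down it reaches from about 350 to 800 mm from the base axis. Payload 7.3 kg.
Tool frame: the origin (TCP) lies on the front face of the gripper's body, between the roots of the fingers; the fingertips stand 73 mm ahead of it and the grasp point (between the pads) lies 54 mm ahead of it (ctrl.grip_point_offset is the distance from the TCP to the grasp point, in mm); y points along the fingers, x is the direction in which the jaws open and shut, and the axes are right-handed (so a half turn about y gives the same grasp; the last joint's range is limited). The gripper opens to 85 mm and grips with 20 to 120 N. Pads are 22 mm wide; open, the fingers measure 114 mm over their backs; the gripper's body (76 mm by 85 mm) begins 54 mm behind the grasp point. The pads swing forward as they close: fully open they stand 13 mm farther back than shut.
Start: joints at [-1.35, 0.342, 1.524, -0, 1.275, -0.146], TCP at [188.302, -490.081, 303.922] pointing down, gripper open.
Joint ranges: [-2.53, 2.53], [-0.77, 2.02], [0.04, 2.7], [-1, 4.14], [0.28, 2.66], [-3.11, 3.11]. Speed limits (rad/s): [2.57, 2.57, 3.14, 3.14, 3.14, 3.14].

## Interface

Orientations are given as a unit quaternion [x, y, z, w].
In Python, from rig import ctrl, camera gives the robot as it stands. The module is installed in compiled form; this text tells all that it offers.
- The arm moves only by the tool jog_arm, never from a script. Its argument "plan" is one flat list of numbers, 7 for each row, row after row: the finger opening in m, from 0 to 0.0854, then the shift along the world's x, y, z in m, then the turn, a rotation vector about the world's x, y, z in rad. In form: [hand, dx, dy, dz, rx, ry, rz, hand, dx, dy, dz, rx, ry, rz, ...]. A call has 1 to 8 rows; each row shifts and turns the pose as measured when the row begins; what a row does not reach is not made up. A row lasts 1/8 s, in which the tool goes at most 62.5 mm and 10.7 degrees, less where a joint would pass 70% of its speed; a pose out of reach is approached as far as the arm can. A call with a gripper value outside its range is refused whole. The fingers move at their own pace and stop on an object; the grip force is fixed at half the most. Time passes only in rows, so rows that do not move let the fingers close. It gives the time, the measured TCP pose, the force and the opening at its end, in the units of the state.
- ctrl.read_state(): the state, without advancing time (a new reading comes with each control period).
- camera(name): name is "scene" or "top" or "wrist"; returns a dict with "pixels" (384x512x3 uint8, red, green, blue), "fx", "fy", "cx", "cy" (pixels), "pose" (4x4, takes a point from camera to world coordinates). Camera axes: x right, y down, z forward; pixel columns grow to the right and rows downward; lengths in mm; the calibration is good to about 2 mm. The wrist camera is an equidistant fisheye: a pixel r from the principal point sees the ray r / f radians off the axis. A picture is of the moment at which its call begins. There is no depth.
- ctrl.sign_off(): hands the job in, once; it reports no verdict.
The state is a dict: "time": time; "joints": joint angles; "qvel": joint speeds; "effort": joint torques, N m; "tool_pos": TCP position; "ee_rot": TCP orientation; "force": force on the tool from outside, world axes, zero at the start; "ft_torque": the same for the moment, N m; "opening": opening from 0.0 (shut) to 1.0 (fully open).
Only numpy, scipy, OpenCV 4.12 (cv2) and the standard library are available. Lean on these libraries where they do the work, as an engineer would, in place of code of your own. Each camera call takes 0.05 s, during which the arm holds its last target. There are 200 camera calls.

## Working session

There is one attempt and no reset: what is moved stays moved. The work goes in short steps, Python scripts to look and compute and a tool call to move; the robot and the scene stay as the last step left them, time stands still between calls to the robot, and variables do not carry over. Pictures are saved under pics/ and viewed, about 8 in all and at most 12, crops included, and the job is handed in when it is done.

Besides the shell and the picture viewer there is one more tool, called after ">>>" as name(argument=value, ...) on one line, values as JSON. jog_arm: Moves the arm, as the interface text tells. Its arguments: {"type":"object","properties":{"plan":{"type":"array"}},"required":["plan"]}

```bash
mkdir -p pics
python3 - <<'E'
from rig import ctrl,camera
import cv2,numpy as np
print(ctrl.read_state())
for n in("scene","top"):
    c=camera(n);print(n,c["fx"],c["cx"],c["cy"],np.round(c["pose"],3).tolist())
    np.savez(n+".npz",**c)
    cv2.imwrite(f"pics/{n}0.png",cv2.resize(c["pixels"][:,:,::-1],(800,600),interpolation=cv2.INTER_CUBIC))
E
```

```text
{'time': 0.0, 'joints': array([-1.34996562e+00,  3.42751825e-01,  1.52500625e+00,  9.03866880e-07,
        1.27540054e+00, -1.46003277e-01]), 'qvel': array([-1.22381900e-04, -3.98734787e-04,  1.74720416e-03,  1.06849301e-03,
        1.43062007e-03, -8.25266970e-05]), 'effort': array([-3.23575637e-05, -4.33682549e+01, -2.46012747e+01, -2.15015693e-04,
        7.90337421e-03,  2.51195007e-05]), 'tool_pos': array([ 188.2540977 , -489.7835133 ,  303.21452587]), 'ee_rot': array([-0.58243123,  0.40082356, -0.40001225,  0.58318482]), 'force': array([ 0.27127334, -0.16144708, -0.36358639]), 'ft_torque': array([-0.0406783 , -0.00449025, -0.0351288 ]), 'opening': 0.9959660830502057}
scene 471.102019544012 260.97422272870796 189.72872413609704 [[-0.746, 0.631, -0.212, 911.904], [0.666, 0.705, -0.243, 404.461], [-0.004, -0.323, -0.947, 1729.106], [0.0, 0.0, 0.0, 1.0]]
top 397.8719502288717 251.94221026522123 188.14701759764193 [[0.027, -0.986, 0.165, 367.549], [-1.0, -0.027, 0.004, 8.864], [0.0, -0.165, -0.986, 1281.231], [0.0, 0.0, 0.0, 1.0]]
```

View pics/scene0.png

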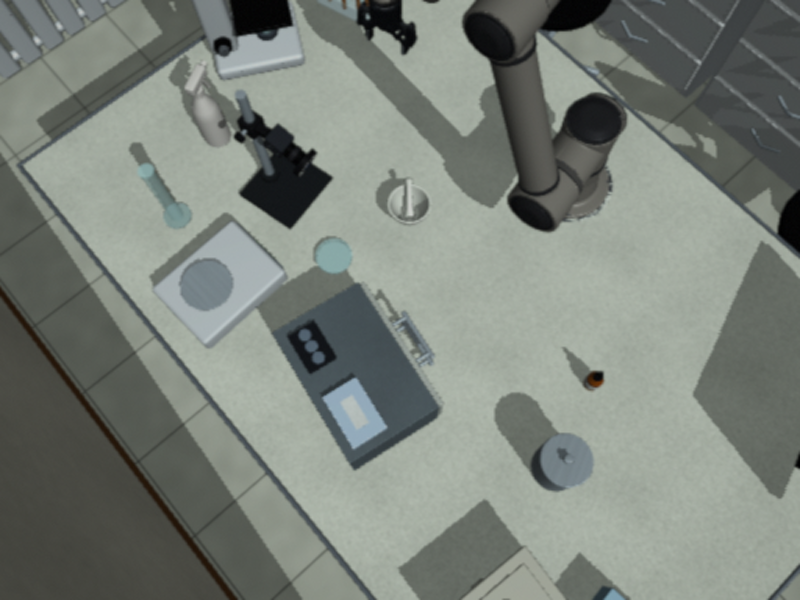

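View pics/top0.png

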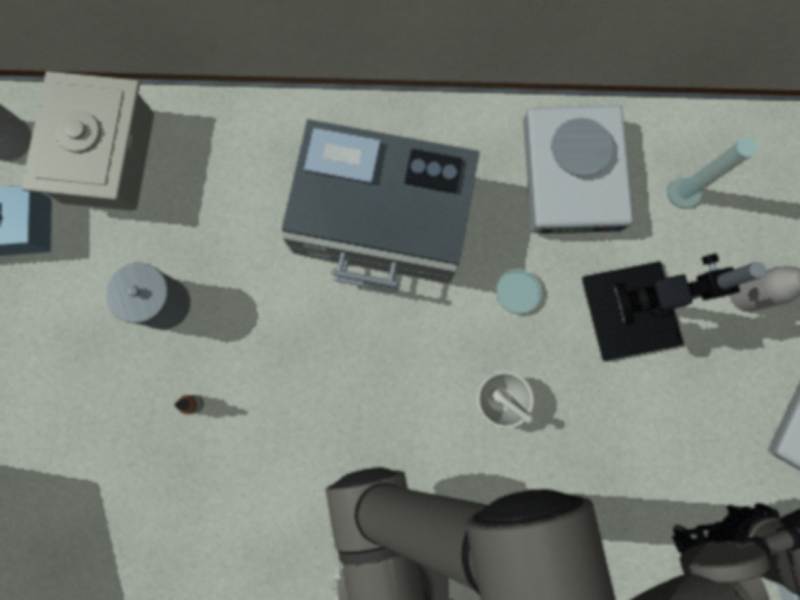

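```bash
cat > h.py <<'E'
import numpy as np,cv2
from scipy.spatial.transform import Rotation as R
def ray(c,u,v):
    d=np.array([(u-c["cx"])/c["fx"],(v-c["cy"])/c["fy"],1.]);P=c["pose"];return P[:3,3],P[:3,:3]@d
def onz(c,u,v,z):
    o,d=ray(c,u,v);return o+d*(z-o[2])/d[2]
def proj(c,p):
    P=c["pose"];q=P[:3,:3].T@(np.asarray(p,float)-P[:3,3]);return np.array([c["cx"]+c["fx"]*q[0]/q[2],c["cy"]+c["fy"]*q[1]/q[2]])
def fproj(c,p):
    P=c["pose"];q=P[:3,:3].T@(np.asarray(p,float)-P[:3,3]);r=np.hypot(q[0],q[1]);t=np.arctan2(r,q[2]);return np.array([c["cx"]+c["fx"]*t*q[0]/r,c["cy"]+c["fy"]*t*q[1]/r])
def fray(c,u,v):
    a=np.array([(u-c["cx"])/c["fx"],(v-c["cy"])/c["fy"]]);t=np.linalg.norm(a)
    d=np.r_[a/t*np.sin(t),np.cos(t)];P=c["pose"];return P[:3,3],P[:3,:3]@d
E
python3 - <<'E'
from h import *
t=dict(np.load("top.npz"));s=dict(np.load("scene.npz"));k=.64
f=lambda c,L,z:[np.round(onz(c,u*k,v*k,z)[:2],0).tolist() for u,v in L]
print("cab top",f(t,[(308,122),(479,151),(285,235),(458,268)],150))
print("cab scene",f(s,[(359,284),(274,328),(440,410),(355,468)],150))
print("base top",f(t,[(583,275),(663,262),(684,345),(604,360)],18))
print("mortar",f(t,[(506,402)],50),"petri",f(t,[(519,292)],10),"can",f(t,[(138,293)],165),"bot",f(t,[(187,404)],80))
g=lambda c,u,v,w,h,z:cv2.resize(c["pixels"][v:v+h,u:u+w,::-1],(400,300),interpolation=cv2.INTER_CUBIC)
a=np.vstack([np.hstack([g(t,180,72,160,120,0),g(t,365,145,140,105,0)]),np.hstack([g(s,170,175,160,120,0),g(s,140,50,100,75,0)])])
cv2.imwrite("pics/crop.png",a)
E
```

```text
cab top [[889.0, 188.0], [839.0, -143.0], [663.0, 220.0], [609.0, -105.0]]
cab scene [[621.0, -98.0], [830.0, -145.0], [678.0, 238.0], [894.0, 209.0]]
base top [[629.0, -377.0], [661.0, -544.0], [490.0, -579.0], [455.0, -415.0]]
mortar [[366.0, -211.0]] petri [[591.0, -246.0]] can [[543.0, 479.0]] bot [[346.0, 401.0]]
```

View pics/crop.png

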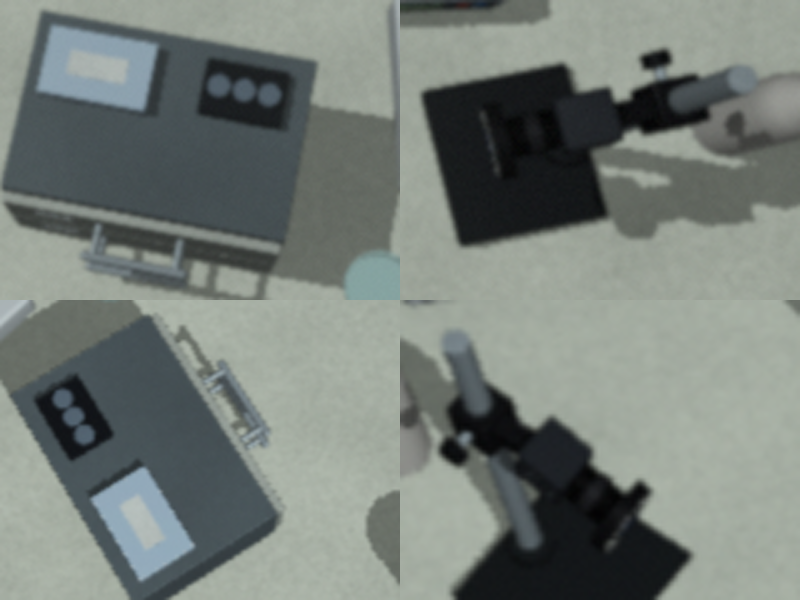

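Run:
```python
from h import *
from scipy.optimize import least_squares as LS
t=dict(np.load("top.npz"));s=dict(np.load("scene.npz"))
A=lambda u,v:np.array([180+u/2.5,72+v/2.5]);B=lambda u,v:np.array([170+u/2.5,175+(v-300)/2.5])
obs=[(t,120,170,A(42,12)),(t,120,-170,A(316,62)),(t,-120,170,A(6,188)),(t,-120,-170,A(284,242)),(s,-120,-170,B(152,315)),(s,120,-170,B(12,392)),(s,-120,170,B(280,515)),(s,120,170,B(135,600))]
def w(p,a,b,z):
    c,q=np.cos(p[2]),np.sin(p[2]);return [p[0]+c*a-q*b,p[1]+q*a+c*b,z]
r=LS(lambda p:np.concatenate([proj(c,w(p,a,b,150))-o for c,a,b,o in obs]),[750,40,0],loss="soft_l1")
p=r.x;print(p,np.round(r.fun.reshape(-1,2),1).tolist());print("handle",w(p,-160-14,0,112.5),w(p,-160,0,112.5))
def tri(m):
    M=0;b=0
    for c,u,v in m:
        o,d=ray(c,u,v);d=d/np.linalg.norm(d);Q=np.eye(3)-np.outer(d,d);M=M+Q;b=b+Q@o
    x=np.linalg.solve(M,b);return np.round(x,1),[np.round(proj(c,x)-(u,v),1).tolist() for c,u,v in m]
print("lens",tri([(t,398.3,194),(s,196.8,105)]))
print("coltop",tri([(t,484,173),(s,154.3,60.8)]),"colbase",onz(s,172.5,111.3,18))
C=lambda u,v:(365+(u-400)/2.857,145+v/2.857);D=lambda u,v:(140+(u-400)/4,50+(v-300)/4)
for q in[(423,93),(565,65),(608,213),(462,245)]:print("base",np.round(onz(t,*C(*q),18),1))
for q in[(690,553)]:print("base s",np.round(onz(s,*D(*q),18),1))
# handle bar ends
print("bar",onz(t,*A(84,255),112.5),onz(t,*A(183,272),112.5),"s",onz(s,*B(215,368),112.5),onz(s,*B(268,436),112.5))
```

```text
[ 7.54483361e+02  4.25237725e+01 -1.69270419e-01] [[-0.0, -2.5], [1.0, -1.7], [-3.4, 2.6], [-0.4, 3.1], [0.5, -3.0], [-2.6, 0.6], [1.0, -2.9], [-2.3, 1.6]]
handle [np.float64(582.9701799969359), np.float64(71.83637622546473), 112.5] [np.float64(596.7700911133809), np.float64(69.47789086866945), 112.5]
lens (array([ 535.9, -373. ,  236.3]), [[-1.1, 0.4], [-0.7, -0.5]])
coltop (array([ 569.9, -526.6,  371. ]), [[-0.6, 0.1], [-0.3, -0.3]]) colbase [ 572.18785196 -526.88536906   18.        ]
base [ 624.  -376.5   18. ]
base [ 660.9 -538.6   18. ]
base [ 493.5 -579.    18. ]
base [ 453.7 -415.7   18. ]
base s [ 456.5 -411.3   18. ]
bar [602.77287648 129.69594941 112.5       ] [585.27115449  10.55135303 112.5       ] s [594.42366496  12.68585011 112.5       ] [605.31825845 137.59782774 112.5       ]
```

Run:
```python
from h import *
from rig import ctrl
s=ctrl.read_state();M=R.from_quat(s["ee_rot"]).as_matrix();print(np.round(M,3),np.arctan2(M[1,0],M[0,0]),ctrl.grip_point_offset)
```

```text
[[ 0.359 -0.     0.933]
 [-0.933  0.001  0.359]
 [-0.001 -1.     0.   ]] -1.2039714947279563 53.900000000000006
```

>>> jog_arm(plan=[0.085,0.035,0.048,0,0,0,0.09,0.085,0.035,0.048,0,0,0,0.09,0.085,0.035,0.048,0,0,0,0.09,0.085,0.035,0.048,0,0,0,0.09,0.085,0.035,0.048,0,0,0,0.09,0.085,0.035,0.048,0,0,0,0.09,0.06,0.035,0.048,0,0,0,0.09,0.045,0.035,0.048,0,0,0,0.09])

```text
time: 1.1
tool_pos: [471.9, -95.8, 300.8]
ee_rot: [-0.687, 0.166, -0.163, 0.688]
force: [0.1, -1.0, 0.2]
opening: 0.599
```

>>> jog_arm(plan=[0.045,0.028,0.046,0,0,0,0.08,0.045,0.028,0.046,0,0,0,0.08,0.045,0.028,0.046,0,0,0,0.08,0.045,0.028,0.03,0,0,0,0.08,0.045,0,0,0,0,0,0])

```text
time: 1.72
tool_pos: [587.4, 82.4, 298.2]
ee_rot: [-0.705, 0.049, -0.044, 0.706]
force: [0.0, -1.2, 0.6]
opening: 0.527
```

Run:
```python
from h import *
from rig import ctrl,camera
s=ctrl.read_state();print(s["tool_pos"],s["joints"],s["opening"],R.from_quat(s["ee_rot"]).as_matrix()[:,0])
c=camera("wrist");np.savez("w1.npz",**c);print(c["fx"],c["cx"],c["cy"],np.round(c["pose"],3))
im=c["pixels"][:,:,::-1].copy()
cv2.imwrite("pics/w1.png",cv2.resize(im,(800,600),interpolation=cv2.INTER_CUBIC))
```

```text
[587.39526972  82.42696952 298.2199752 ] [9.88145510e-03 4.75287578e-01 1.33126325e+00 9.32207833e-04
 1.34206326e+00 1.42020830e-01] 0.5267089860481255 [ 0.99122911 -0.13196489 -0.00707908]
297.3186396354542 253.6797983875368 189.96725326543313 [[ 9.91000e-01 -1.23000e-01 -4.90000e-02  5.99252e+02]
 [-1.32000e-01 -9.40000e-01 -3.16000e-01  1.64583e+02]
 [-7.00000e-03  3.20000e-01 -9.47000e-01  3.67813e+02]
 [ 0.00000e+00  0.00000e+00  0.00000e+00  1.00000e+00]]
```

View pics/w1.png

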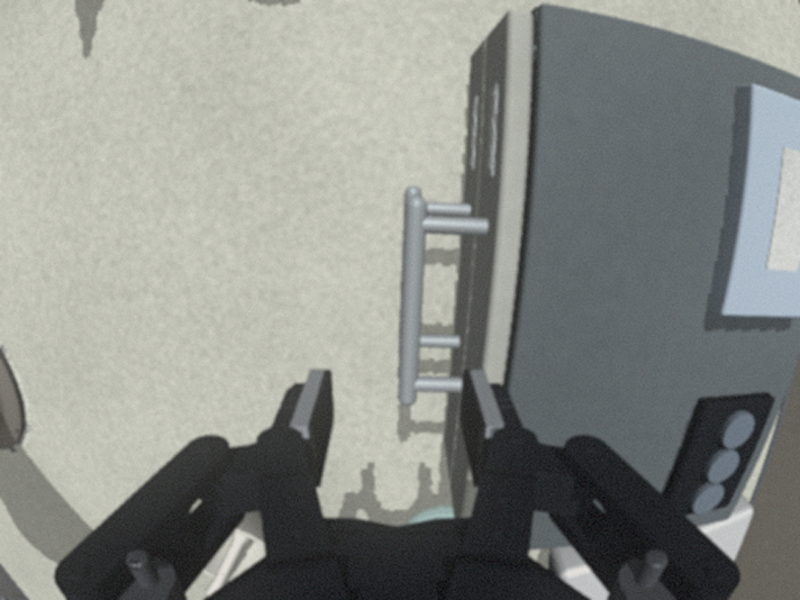

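Run:
```python
from h import *
c=dict(np.load("w1.npz"))
def f(u,v,z):
    o,d=fray(c,u*.64,v*.64);return np.round(o+d*(z-o[2])/d[2],1)
a=f(416,197,112.5);b=f(408,402,112.5);print(a,b,(a+b)/2,np.arctan2(-(a-b)[0],(a-b)[1]),np.linalg.norm(a-b))
for q in [(541,8),(535,160),(510,380)]:print("lid",f(*q,150))
```

```text
[604.3 135.3 112.5] [584.    8.  112.5] [594.15  71.65 112.5 ] -0.15813438102506464 128.90841710299603
lid [674.8 226.1 150. ]
lid [662.2 151.4 150. ]
lid [642.9  36.6 150. ]
```

>>> jog_arm(plan=[0.036,0.007,-0.011,0,0,0,-0.03,0.036,0,0,-0.05,0,0,0,0.036,0,0,0,0,0,0])

```text
time: 2.15
tool_pos: [593.2, 65.5, 248.1]
ee_rot: [0.705, -0.064, 0.059, -0.704]
force: [-0.7, -0.7, 0.3]
opening: 0.424
```

>>> jog_arm(plan=[0.036,0.001,0.005,-0.04,0,0,0.01,0.036,0,0,-0.042,0,0,0,0.036,0,0,0,0,0,0])

```text
time: 2.52
tool_pos: [597.3, 66.6, 174.0]
ee_rot: [0.705, -0.059, 0.062, -0.704]
force: [-3.9, 1.3, 0.2]
opening: 0.421
```

>>> jog_arm(plan=[0.036,-0.004,0.002,-0.008,0,0,0,0.036,0,0,0,0,0,0,0.005,0,0,0,0,0,0,0.005,0,0,0,0,0,0,0.005,0,0,0,0,0,0,0.005,0,0,0,0,0,0])

```text
time: 3.28
tool_pos: [591.9, 66.8, 174.0]
ee_rot: [-0.704, 0.061, -0.064, 0.705]
force: [-0.6, 1.4, -1.0]
opening: 0.115
```

>>> jog_arm(plan=[0.005,0,0,0,0,0,0,0.005,-0.01,0.0016,0,0,0,0,0.005,-0.01,0.0016,0,0,0,0])

```text
time: 3.65
tool_pos: [572.9, 69.9, 174.0]
ee_rot: [-0.704, 0.06, -0.065, 0.705]
force: [3.1, 2.2, -3.8]
opening: 0.11
```

Run:
```python
from h import *
from rig import ctrl,camera
s=ctrl.read_state();print(s["tool_pos"],s["opening"],s["force"])
c=camera("wrist");np.savez("w2.npz",**c)
cv2.imwrite("pics/w2.png",cv2.resize(c["pixels"][80:,60:420,::-1],(720,608))[:600])
```

```text
[572.88790164  69.91370585 173.98032333] 0.11005512279908017 [ 3.08658439  2.19246336 -3.76937129]
```

View pics/w2.png

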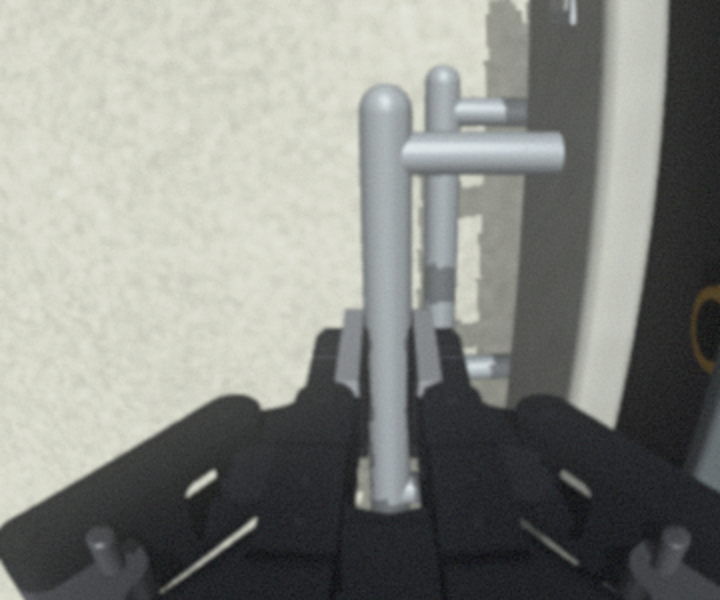

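>>> jog_arm(plan=[0.005,-0.02,0.0033,0,0,0,0,0.005,-0.025,0.0041,0,0,0,0,0.005,-0.025,0.0041,0,0,0,0,0.005,-0.025,0.0041,0,0,0,0,0.005,-0.02,0.0033,0,0,0,0,0.005,-0.01,0.0016,0,0,0,0,0.005,0,0,0,0,0,0])

```text
time: 4.58
tool_pos: [443.1, 91.6, 174.0]
ee_rot: [-0.703, 0.058, -0.067, 0.705]
force: [-1.4, 4.2, -4.8]
opening: 0.115
```

>>> jog_arm(plan=[0.005,-0.005,0.0008,0,0,0,0,0.005,-0.004,0.0006,0,0,0,0,0.005,-0.003,0.0005,0,0,0,0])

```text
time: 4.95
tool_pos: [433.5, 93.2, 174.0]
ee_rot: [-0.703, 0.057, -0.069, 0.705]
force: [11.8, 1.6, -16.7]
opening: 0.111
```

>>> jog_arm(plan=[0.005,-0.003,0.0005,0,0,0,0,0.005,-0.003,0.0005,0,0,0,0])

```text
time: 5.2
tool_pos: [432.7, 93.3, 174.0]
ee_rot: [-0.703, 0.052, -0.074, 0.705]
force: [14.9, 0.5, -18.7]
opening: 0.11
```

>>> jog_arm(plan=[0.036,0,0,0,0,0,0,0.036,0,0,0,0,0,0,0.036,0,0,0,0,0,0])

```text
time: 5.58
tool_pos: [433.2, 92.4, 174.9]
ee_rot: [-0.704, 0.052, -0.074, 0.705]
force: [0.4, -0.3, 0.6]
opening: 0.422
```

>>> jog_arm(plan=[0.036,0,0,0.04,0,0,0,0.036,0,0,0.05,0,0,0,0.05,0,0,0.05,0,0,0.15,0.07,0.04,0,0,0,0,0.18,0.07,0.04,-0.006,0,0,0,0.18,0.07,0.02,-0.006,0,0,0,0.18,0.07,0,0,0,0,0,0.18,0.07,0,0,0,0,0,0.18])

```text
time: 6.58
tool_pos: [533.5, 79.3, 322.2]
ee_rot: [-0.631, -0.319, 0.299, 0.641]
force: [-0.2, 0.4, -0.4]
opening: 0.822
```

>>> jog_arm(plan=[0.07,0,0,0,0,0,0.18,0.07,0,0,0,0,0,0.18,0.07,0,0,0,0,0,0.18,0.07,0,0,0,0,0,0])

```text
time: 7.08
tool_pos: [532.6, 78.9, 322.4]
ee_rot: [-0.519, -0.48, 0.464, 0.534]
force: [-0.1, -0.6, 0.4]
opening: 0.821
```

Run:
```python
from h import *
from rig import ctrl,camera
s=ctrl.read_state();print(s["tool_pos"],s["opening"],s["joints"],np.round(R.from_quat(s["ee_rot"]).as_matrix(),3))
c=camera("wrist");np.savez("w3.npz",**c);print(np.round(c["pose"],3).tolist())
cv2.imwrite("pics/w3.png",cv2.resize(c["pixels"][:,:,::-1],(800,600),interpolation=cv2.INTER_CUBIC))
```

```text
[532.58527578  78.9161913  322.37895641] 0.8209545860384595 [-0.00929828  0.35016257  1.46013123  0.03191657  1.3295831  -1.4785929 ] [[ 0.109  0.002 -0.994]
 [ 0.994  0.031  0.109]
 [ 0.031 -1.     0.001]]
[[0.109, 0.941, 0.32, 450.881], [0.994, -0.113, -0.005, 86.157], [0.032, 0.319, -0.947, 392.035], [0.0, 0.0, 0.0, 1.0]]
```

View pics/w3.png

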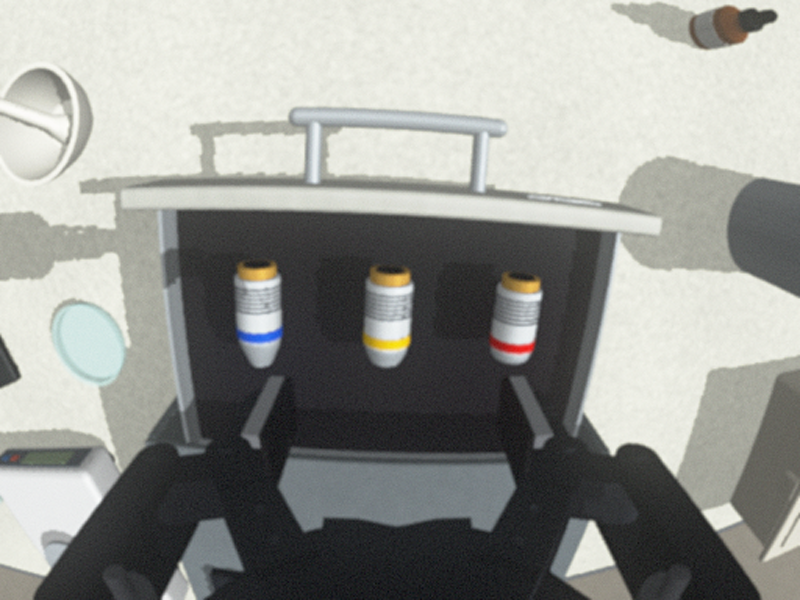

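Run:
```python
from h import *
c=dict(np.load("w3.npz"))
def f(u,v,z):
    o,d=fray(c,u*.64,v*.64);return np.round(o+d*(z-o[2])/d[2],1)
for n,q in dict(bt=(257,262),bf=(261,367),yt=(390,266),yf=(386,367),rt=(522,274),rf=(512,363)).items():print(n,f(*q,112.5))
a=f(292,114,112.5);b=f(505,127,112.5);print("bar",a,b,(a+b)/2,np.arctan2(-(b-a)[0],(b-a)[1]))
ax=np.array([np.cos(.163),-np.sin(.163),0])
for x in(-25,-18,18):
  pass
```

```text
bt [ 5.117e+02 -4.000e-01  1.125e+02]
bf [584.9 -13.3 112.5]
yt [524.8  83.  112.5]
yf [594.2  72.4 112.5]
rt [539.6 167.2 112.5]
rf [603.1 159.1 112.5]
bar [424.2  35.7 112.5] [445.6 161.7 112.5] [434.9  98.7 112.5] -0.16823588139627416
```

>>> jog_arm(plan=[0.07,0.005,-0.042,-0.02,-0.031,0,-0.028,0.07,0.005,-0.042,-0.03,0,0,-0.027,0.07,0,0,-0.02,0,0,0,0.07,0,0,0,0,0,0])

```text
time: 7.62
tool_pos: [542.5, -7.2, 251.6]
ee_rot: [0.545, 0.454, -0.452, -0.542]
force: [-0.7, 0.7, 1.1]
opening: 0.823
```

Run:
```python
from h import *
from rig import ctrl,camera
s=ctrl.read_state();M=R.from_quat(s["ee_rot"]).as_matrix();print(s["tool_pos"],np.round(M,3),"grasp xy",s["tool_pos"]+M[:,1]*(s["tool_pos"][2]-112.5))
W=R.from_euler("z",1.406).as_matrix()@np.array([[1,0,0],[0,0,1],[0,-1,0]]).T.T
D=np.column_stack([[np.cos(1.406),np.sin(1.406),0],[0,0,-1],np.cross([np.cos(1.406),np.sin(1.406),0],[0,0,-1])])
print("turn",R.from_matrix(D@M.T).as_rotvec())
```

```text
[542.51331604  -7.20072623 251.62309015] [[ 0.181  0.005 -0.984]
 [ 0.984 -0.002  0.181]
 [-0.001 -1.    -0.005]] grasp xy [543.20025479  -7.41956906 112.50186806]
turn [0.0015314  0.00495079 0.01684399]
```

>>> jog_arm(plan=[0.07,0,0.001,-0.045,0.0015,0.005,0.017,0.07,0,0,-0.042,0,0,0,0.07,0,0,0,0,0,0])

```text
time: 8.0
tool_pos: [544.4, -5.5, 166.7]
ee_rot: [0.542, 0.458, -0.454, -0.539]
force: [0.9, -0.2, 0.7]
opening: 0.821
```

>>> jog_arm(plan=[0.01,-0.002,0,0,0,0,0,0.01,0,0,0,0,0,0,0.01,0,0,0,0,0,0,0.01,0,0,0,0,0,0,0.01,0,0,0,0,0,0,0.01,0,0,0,0,0,0])

```text
time: 8.75
tool_pos: [545.1, -5.7, 174.1]
ee_rot: [0.546, 0.46, -0.452, -0.536]
force: [0.4, -0.4, -1.7]
opening: 0.329
```

Run:
```python
from h import *
from rig import ctrl,camera
s=ctrl.read_state();print(s["tool_pos"],s["opening"],s["force"],s["ft_torque"])
np.savez("grasp.npz",p=s["tool_pos"],q=s["ee_rot"])
c=camera("wrist");np.savez("w4.npz",**c)
cv2.imwrite("pics/w4.png",cv2.resize(c["pixels"][:,60:,::-1],(706,600),interpolation=cv2.INTER_CUBIC))
```

```text
[545.108828    -5.67589933 174.11847383] 0.3291076853628426 [ 0.41871322 -0.40525514 -1.72788492] [-0.01379985  0.05472279 -0.01094384]
```

View pics/w4.png

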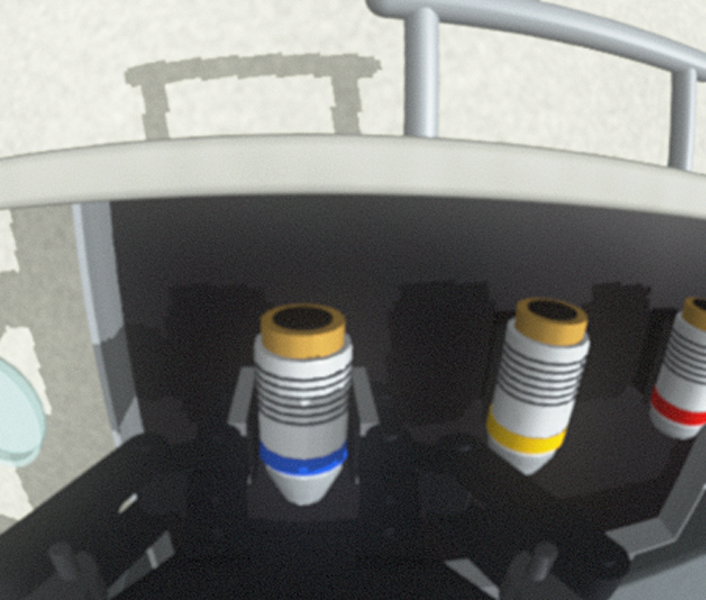

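>>> jog_arm(plan=[0.01,0,0,0.01,0,0,0,0.01,0,0,0.03,0,0,0,0.01,0,0,0.05,0,0,0,0.01,0,0,0.05,0,0,0,0.01,0,0,0,0,0,0])

```text
time: 9.43
tool_pos: [544.2, -5.3, 320.1]
ee_rot: [0.545, 0.46, -0.452, -0.536]
force: [0.1, -0.6, -2.1]
opening: 0.332
```

Run:
```python
from h import *
from rig import ctrl,camera
s=ctrl.read_state();print(s["tool_pos"],s["opening"],s["force"],s["ft_torque"])
np.savez("lift.npz",p=s["tool_pos"],q=s["ee_rot"]);M=R.from_quat(s["ee_rot"]).as_matrix();print(np.round(M,3))
c=camera("wrist");np.savez("w5.npz",**c);t=camera("top");np.savez("t5.npz",**t)
cv2.imwrite("pics/w5.png",cv2.resize(c["pixels"][140:340,100:360,::-1],(780,600),interpolation=cv2.INTER_CUBIC))
# expected objective in image: axis along -tool z, through grasp point
P=s["tool_pos"]
for off in(46,54):
  for x in(-32,37):print(off,x,(fproj(c,P+M[:,1]*off-M[:,2]*x)-[100,140])*3)
```

```text
[544.18762908  -5.30504137 320.07080367] 0.3320660425719353 [ 0.13038101 -0.6009555  -2.13549917] [ 0.00760085  0.04745078 -0.05068497]
[[ 0.169  0.017 -0.985]
 [ 0.986 -0.003  0.169]
 [-0.    -1.    -0.018]]
46 -32 [456.60107744 224.42831301]
46 37 [457.48252086 573.45096017]
54 -32 [456.80603845 203.12974511]
54 37 [457.58324743 543.60485203]
```

View pics/w5.png

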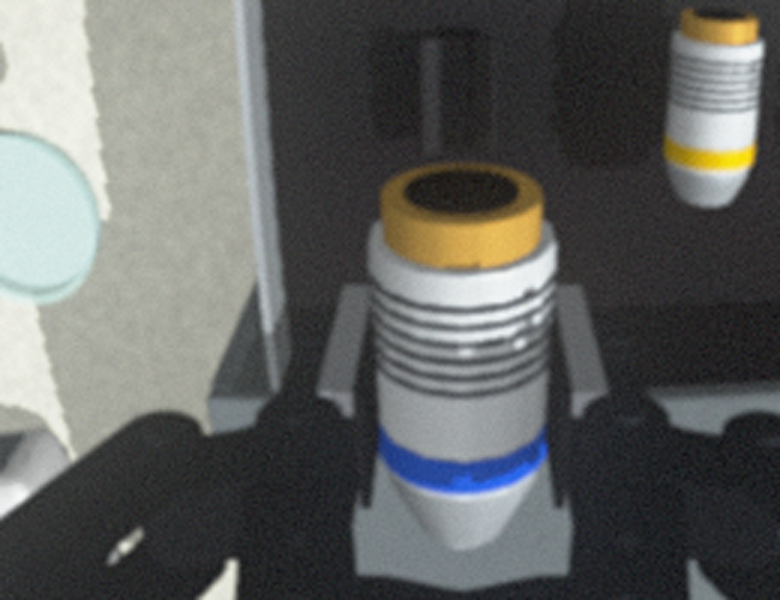

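Run:
```python
from h import *
from scipy.optimize import least_squares as LS
c=dict(np.load("w5.npz"));g=np.load("lift.npz");P=g["p"];M=R.from_quat(g["q"]).as_matrix()
pix=lambda p:(fproj(c,p)-[100,140])*3
def pts(p):
    d,a,l,pit,yw=p
    ax=R.from_rotvec(M[:,0]*-pit+M[:,1]*yw).apply(-M[:,2])
    o=P+M[:,1]*d+ax*a+M[:,0]*l
    up=np.cross(ax,M[:,0]);up*=np.sign(up[2]);sd=np.cross(up,ax)
    return ax,o,up,sd
def res(p):
    ax,o,up,sd=pts(p);e=[]
    e+=list(pix(o-32*ax)-(462,190));e+=list(pix(o-25*ax+15*up)-(462,270));e+=list(pix(o+18*ax+15*up)-(463,492))
    w=[pix(o-25*ax+15*s*sd)[0] for s in(1,-1)];e.append((max(w)-min(w)-188))
    return np.array(e)
for fix in(0,1):
    f=(lambda p:np.r_[res(p),p[4]*500,(p[3]*1000 if fix else 0)])
    r=LS(f,[50,0,0,0,0]);print(np.round(r.x,3),np.round(r.fun,1))
    ax,o,up,sd=pts(r.x);print("axis",ax,"orig",o-P,"rear/nose pix",pix(o+37*ax),pix(o+37*ax+6*up))
```

```text
[ 6.243e+01  5.100e-01  8.420e-01 -2.200e-02 -1.000e-03] [ 0.2 -2.3  0.4  1.4 -0.7  0.9 -2.  -0.4  0. ]
axis [ 0.98570547 -0.16841378 -0.00463881] orig [  1.72467923   0.55816568 -62.4225457 ] rear/nose pix [462.15662468 513.31926294] [462.21339744 534.35431249]
[ 6.2675e+01  9.7800e-01  8.4300e-01 -0.0000e+00 -1.0000e-03] [ 0.2 -1.7  0.4 -0.2 -0.7  2.1 -3.2 -0.3 -0.2]
axis [ 0.98556715 -0.16839814  0.01730495] orig [  2.19079427   0.47961927 -62.64794353] rear/nose pix [462.16561442 517.02378614] [462.22327766 537.67967154]
```

```bash
cat >> h.py <<'E'
g=np.load("lift.npz");M0=R.from_quat(g["q"]).as_matrix()
AX=M0.T@np.array([np.cos(.167),-np.sin(.167),0.]);OT=np.array([0.8,62.2,0])+0.6*AX   # objective axis / origin in tool frame
FR=OT+37*AX
def target(lens,yaw,dist=100.,dip=np.radians(20)):
    d=np.array([np.cos(dip)*np.cos(yaw),np.cos(dip)*np.sin(yaw),-np.sin(dip)])
    a=-d; side=np.cross([0,0,1],a);side/=np.linalg.norm(side)   # tool x ~ left of the nose, level
    W=np.column_stack([side,np.cross(a,side)*-1,-a]) 
    # W columns = (x, y, z) tool-like with -z along a ; correct for AX not being exactly -z
    Rr=R.align_vectors([AX,[1,0,0]],[[0,0,-1],[1,0,0]],weights=[1000,1])[0].as_matrix()
    T=W@Rr.T
    return lens+dist*d-T@FR,T,d
def err(s,lens,yaw):
    P,T,d=target(np.asarray(lens,float),yaw);M=R.from_quat(s["ee_rot"]).as_matrix()
    f=s["tool_pos"]+M@FR;a=M@AX;v=f-lens
    print("tcp",s["tool_pos"].round(1),"target",P.round(1),"shift",(P-s["tool_pos"]).round(1),"turn",R.from_matrix(T@M.T).as_rotvec().round(3))
    print("along",round(v@d,1),"off",np.round(v-(v@d)*d,1),"ang deg",round(np.degrees(np.arccos(-a@d)),2))
E
python3 - <<'E'
from h import *
from rig import ctrl
s=ctrl.read_state();err(s,[536,-373,236],1.80);P,T,d=target(np.array([536,-373,236.]),1.8);print(T.round(3),np.linalg.det(T))
E
```

```text
tcp [542.7  -5.1 315.7] target [ 500.8 -225.5  247. ] shift [ -41.9 -220.4  -68.7] turn [-0.259 -0.276 -1.161]
along 316.2 off [112.   73.  125.3] ang deg 68.91
[[ 0.974  0.081 -0.209]
 [ 0.225 -0.349  0.91 ]
 [ 0.001 -0.934 -0.358]] 1.0000000000000002
```

>>> jog_arm(plan=[0.01,-0.004,-0.019,0,-0.0324,-0.0345,-0.145,0.01,-0.004,-0.019,-0.004,-0.0324,-0.0345,-0.145,0.01,-0.004,-0.019,-0.005,-0.0324,-0.0345,-0.145,0.01,-0.004,-0.019,-0.005,-0.0324,-0.0345,-0.145,0.01,-0.004,-0.019,-0.005,-0.0324,-0.0345,-0.145,0.01,-0.004,-0.019,-0.005,-0.0324,-0.0345,-0.145,0.01,-0.004,-0.019,-0.005,-0.0324,-0.0345,-0.145,0.01,-0.004,-0.019,-0.005,-0.0324,-0.0345,-0.145])

```text
time: 10.52
tool_pos: [503.4, -159.0, 265.9]
ee_rot: [0.817, 0.077, -0.058, -0.569]
force: [0.3, 0.3, -1.6]
opening: 0.332
```

>>> jog_arm(plan=[0.01,0,0,0,0,0,0,0.01,0,0,0,0,0,0])

```text
time: 10.78
tool_pos: [502.1, -158.5, 262.9]
ee_rot: [0.815, 0.076, -0.061, -0.571]
force: [-0.3, -0.1, -1.1]
opening: 0.327
```

Run:
```python
from h import *
from rig import ctrl,camera
s=ctrl.read_state();print(s["joints"].round(2),s["opening"]);err(s,[536,-373,236],1.80)
c=camera("wrist");np.savez("w6.npz",**c)
cv2.imwrite("pics/w6.png",cv2.resize(c["pixels"][:,:,::-1],(800,600),interpolation=cv2.INTER_CUBIC))
print("lens expected px",fproj(c,[536,-373,236])/.64, "col top",fproj(c,[570,-526.6,371])/.64,"front",fproj(c,s["tool_pos"]+R.from_quat(s["ee_rot"]).apply(FR))/.64)
```

```text
[-0.31  0.34  1.69 -0.37  0.98 -0.32] 0.32749815233537266
tcp [ 502.1 -158.5  262.9] target [ 500.8 -225.5  247. ] shift [ -1.4 -67.1 -15.9] turn [-0.015 -0.018  0.032]
along 156.8 off [10.9 15.3 34.2] ang deg 1.8
lens expected px [383.16957368 621.24958486] col top [388.52216786 782.26468268] front [397.28837681 488.45898779]
```

View pics/w6.png

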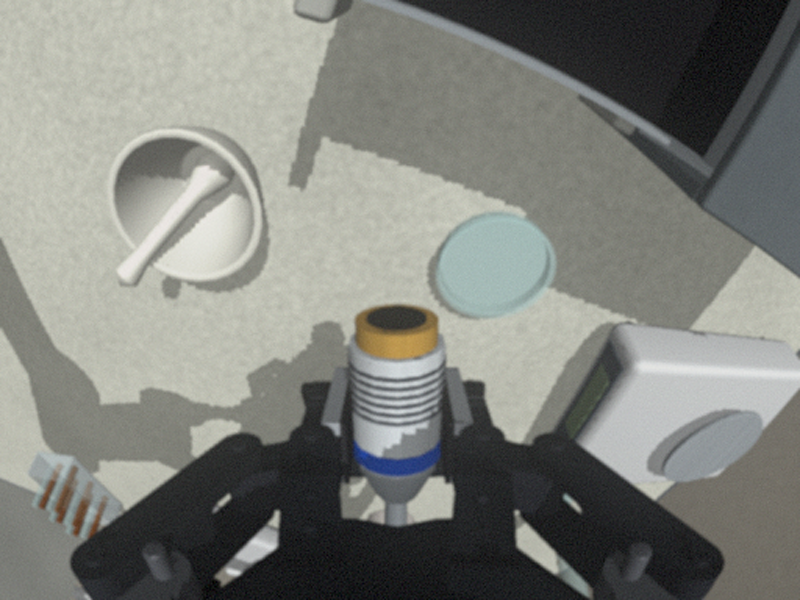

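>>> jog_arm(plan=[0.01,-0.001,-0.022,-0.004,-0.015,-0.018,0.032,0.01,0,-0.022,-0.005,0,0,0,0.01,0,-0.02,-0.005,0,0,0,0.01,0,0,0,0,0,0,0.01,0,0,0,0,0,0])

```text
time: 11.45
tool_pos: [502.1, -220.9, 249.1]
ee_rot: [0.818, 0.098, -0.067, -0.563]
force: [0.4, 0.1, -2.3]
opening: 0.331
```

Run:
```python
from h import *
from rig import ctrl,camera
s=ctrl.read_state();print(s["joints"].round(2),s["opening"]);err(s,[536,-373,236],1.80)
t=camera("top");c=camera("scene");np.savez("t7.npz",**t);np.savez("s7.npz",**c)
F=s["tool_pos"]+R.from_quat(s["ee_rot"]).apply(FR)
O=s["tool_pos"]+R.from_quat(s["ee_rot"]).apply(OT)
L=[536,-373,236]
g=lambda c,u,v:cv2.resize(c["pixels"][v:v+75,u:u+50,::-1],(400,600),interpolation=cv2.INTER_CUBIC)
a=np.hstack([g(t,372,155),g(c,180,80)]);cv2.imwrite("pics/c7.png",a)
for n,p in dict(front=F,orig=O,lens=L).items():print(n,(proj(t,p)-[372,155])*8,(proj(c,p)-[180,80])*8+[400,0])
```

```text
[-0.43  0.37  1.7  -0.37  0.88 -0.46] 0.3314070579533243
tcp [ 502.1 -220.9  249.1] target [ 500.8 -225.5  247. ] shift [-1.3 -4.6 -2.1] turn [-0.002 -0.    -0.012]
along 103.4 off [2.7 1.8 3.2] ang deg 0.64
front [-113.51568103  377.58356377] [707.67185645 348.47607623]
orig [-220.78732903  403.59155974] [772.5325772  400.44080172]
lens [201.4214672  314.84109167] [528.89735005 196.77733224]
```

View pics/c7.png

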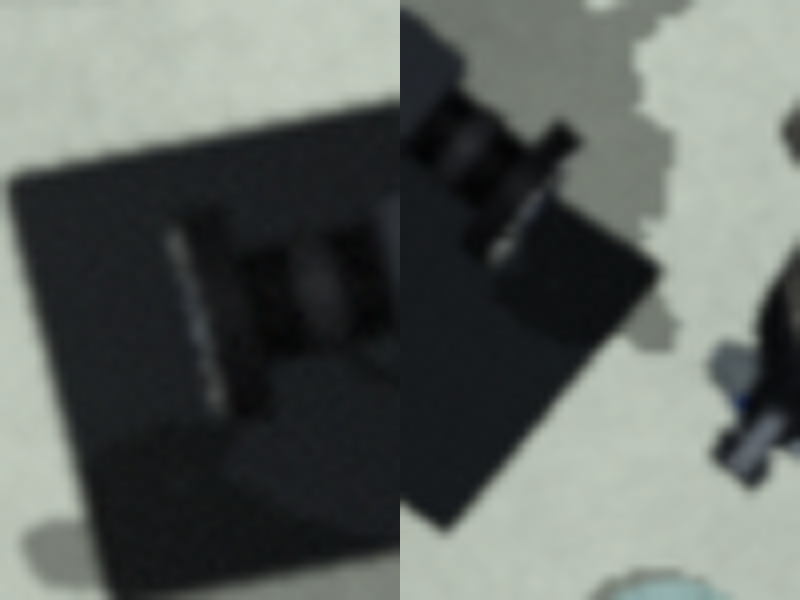

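Run:
```python
from h import *
from rig import ctrl
s=ctrl.read_state()
t=dict(np.load("t7.npz"));c=dict(np.load("s7.npz"))
Rt=R.from_quat(s["ee_rot"]);F=s["tool_pos"]+Rt.apply(FR);O=s["tool_pos"]+Rt.apply(OT)
def g(c,u,v):
    x=c["pixels"][v:v+37,u:u+50,::-1].astype(float);x=255*(x/255)**.6
    return cv2.resize(x.clip(0,255).astype(np.uint8),(400,300),interpolation=cv2.INTER_CUBIC)
cv2.imwrite("pics/c8.png",np.vstack([np.hstack([g(t,335,180),g(c,190,95)]),np.hstack([g(t,385,175),g(c,180,85)])]))
for n,p in dict(front=F,orig=O).items():print(n,(proj(t,p)-[335,180])*8,(proj(c,p)-[190,95])*8+[400,0])
L=[536,-373,236];print("lens",(proj(t,L)-[385,175])*8+[0,300],(proj(c,L)-[180,85])*8+[400,300])
print("coltop378",proj(t,[571,-526.7,378]),"obs 484,173",proj(c,[571,-526.7,378]),"obs 154.3,60.8")
```

```text
front [182.19702419 177.30965299] [627.68924285 228.67482455]
orig [ 74.93128837 203.34812287] [692.5613269  280.63376708]
lens [ 97.4214672  454.84109167] [528.89735005 456.77733224]
coltop378 [485.14119809 172.04078674] obs 484,173 [153.29346867  59.50103116] obs 154.3,60.8
```

View pics/c8.png

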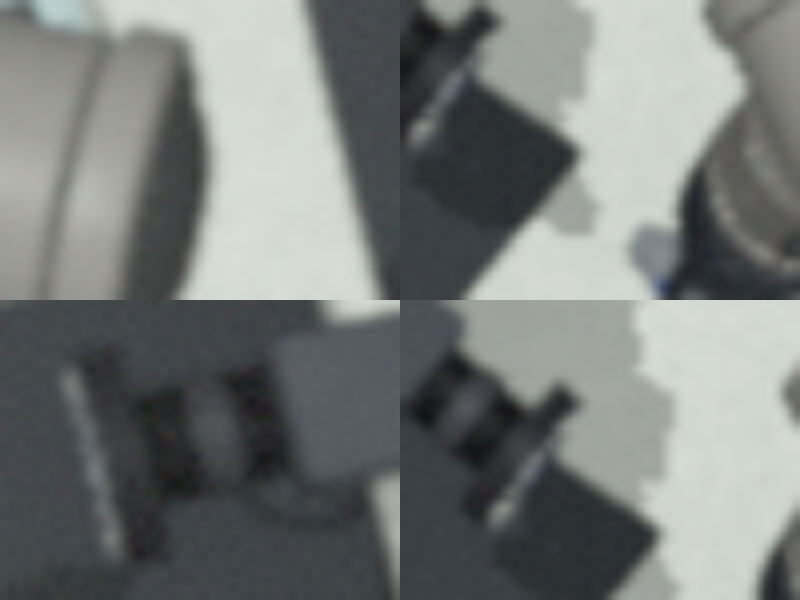

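Run:
```python
from h import *
from rig import ctrl
from scipy.optimize import least_squares as LS
t=dict(np.load("t7.npz"));c=dict(np.load("s7.npz"));L=np.array([536,-373,236.])
for bias in(0,1):
    ot=proj(t,L)+[-.7,.5]-np.array([-1.1,1.])*bias;oc=proj(c,L)+[.75,.85]-np.array([1.05,1.25])*bias
    r=LS(lambda p:np.r_[proj(t,p)-ot,proj(c,p)-oc],L);print(bias,r.x,r.fun)
for y in(1.77,1.8,1.83):
    v=np.array([-np.sin(y),np.cos(y),0])*36
    a=proj(t,L+v)-proj(t,L-v);b=proj(c,L+v)-proj(c,L-v);print(y,np.degrees(np.arctan2(a[1],a[0])),np.degrees(np.arctan2(b[1],b[0])))
print("obs",np.degrees(np.arctan2(187,50)),np.degrees(np.arctan2(125,-90)))
err(ctrl.read_state(),[536,-373,236],1.80)
```

```text
0 [ 535.1666118  -372.37225767  230.90915697] [-0.21244393  0.08754871 -0.26799303 -0.17016127]
1 [ 536.75500872 -372.71242396  240.0136945 ] [ 0.02819766 -0.01154804  0.03558654  0.02278317]
1.77 76.68077222400335 -48.28306537495999
1.8 74.98830450106654 -49.96624783852925
1.83 73.30177820015746 -51.66216490121709
obs 75.03044919720152 125.75388725443676
tcp [ 502.1 -220.8  249.2] target [ 500.8 -225.5  247. ] shift [-1.4 -4.8 -2.2] turn [-0.002  0.    -0.012]
along 103.4 off [2.8 1.9 3.3] ang deg 0.65
```

Run:
```python
from h import *
from rig import ctrl
s=ctrl.read_state();M=R.from_quat(s["ee_rot"]).as_matrix();w=dict(np.load("w5.npz"))
Ct=M0.T@(w["pose"][:3,3]-g["p"]-[0,0,-2]);Rc=M0.T@w["pose"][:3,:3];L=np.array([536,-373,237.])
for psi in(-.2,-.5):
 for roll in(20,30):
  n=np.array([np.cos(psi),np.sin(psi),0]);x=np.array([-np.sin(psi),np.cos(psi),0])
  T=R.from_rotvec(-n*np.radians(roll)).as_matrix()@np.column_stack([x,[0,0,-1],-n])
  if (T[:,1][1]>0): T=R.from_rotvec(n*np.radians(roll)).as_matrix()@np.column_stack([x,[0,0,-1],-n])
  C=np.array([530,-215,310.]);P=C-T@Ct
  c=dict(w);c["pose"]=np.eye(4);c["pose"][:3,:3]=T@Rc;c["pose"][:3,3]=C
  print(psi,roll,"px800",fproj(c,L)/.64,fproj(c,L+[0,0,36])/.64,"P",P.round(0),"obj",(P+T@OT).round(0),"tip",(P+T[:,1]*73).round(0),"shift",(P-s["tool_pos"]).round(0),"turn",R.from_matrix(T@M.T).as_rotvec().round(3))
```

```text
-0.2 20 px800 [ 44.92471899 286.68396896] [-43.9375058  321.47172166] P [ 605. -256.  243.] obj [ 602. -276.  184.] tip [ 601. -280.  174.] shift [103. -35.  -6.] turn [1.000e-03 5.250e-01 1.044e+00]
-0.2 30 px800 [122.75156622 269.94443792] [ 32.14868494 298.35070909] P [ 603. -267.  248.] obj [ 598. -297.  194.] tip [ 596. -303.  185.] shift [101. -46.  -1.] turn [-0.132  0.644  0.998]
-0.5 20 px800 [ 99.64662649 412.21698402] [ 20.03830125 462.96970772] P [ 590. -276.  243.] obj [ 581. -295.  184.] tip [ 578. -298.  174.] shift [ 88. -55.  -6.] turn [0.078 0.507 0.751]
-0.5 30 px800 [169.17684305 394.19688577] [ 85.4147283  437.22951084] P [ 585. -286.  248.] obj [ 571. -313.  194.] tip [ 567. -318.  185.] shift [ 83. -65.  -1.] turn [-0.034  0.643  0.709]
```

>>> jog_arm(plan=[0.01,0.0126,0.005,0,-0.0165,0.0805,0.125,0.01,0.0126,0.003,0,-0.0165,0.0805,0.125,0.01,0.0126,-0.003,0,-0.0165,0.0805,0.125,0.01,0.0126,-0.005,0,-0.0165,0.0805,0.125,0.01,0.0126,-0.006,0,-0.0165,0.0805,0.125,0.01,0.0126,-0.006,0,-0.0165,0.0805,0.125,0.01,0.0126,-0.006,0,-0.0165,0.0805,0.125,0.01,0.0126,-0.006,0,-0.0165,0.0805,0.125])

```text
time: 12.55
tool_pos: [607.2, -238.8, 251.3]
ee_rot: [0.632, 0.3, -0.589, -0.404]
force: [0.5, 0.1, -1.9]
opening: 0.329
```

>>> jog_arm(plan=[0.01,0,0,0,0,0,0,0.01,0,0,0,0,0,0])

```text
time: 12.8
tool_pos: [607.7, -237.3, 250.7]
ee_rot: [0.633, 0.3, -0.588, -0.405]
force: [0.4, -0.5, -1.0]
opening: 0.332
```

Run:
```python
from h import *
from rig import ctrl,camera
s=ctrl.read_state();print(s["tool_pos"],s["joints"].round(2),s["force"])
c=camera("wrist");np.savez("w9.npz",**c);s2=ctrl.read_state();print(s2["tool_pos"],c["pose"][:3,3])
L=np.array([536,-373,237.]);u,v=fproj(c,L);print(u,v)
u0=int(np.clip(u-90,0,312));v0=int(np.clip(v-75,0,234));print("off",u0,v0)
x=255*(c["pixels"][v0:v0+150,u0:u0+200,::-1]/255.)**.6
cv2.imwrite("pics/w9.png",cv2.resize(x.astype(np.uint8),(800,600),interpolation=cv2.INTER_CUBIC))
```

```text
[ 607.65897685 -237.25022266  250.72671034] [-0.31  0.63  1.3  -0.56  1.21 -1.52] [ 0.43069591 -0.50742797 -0.97921369]
[ 607.60635705 -237.26337705  250.74001619] [ 533.35945168 -189.27466694  312.38633298]
61.70201704943054 160.44365125003668
off 0 85
```

View pics/w9.png

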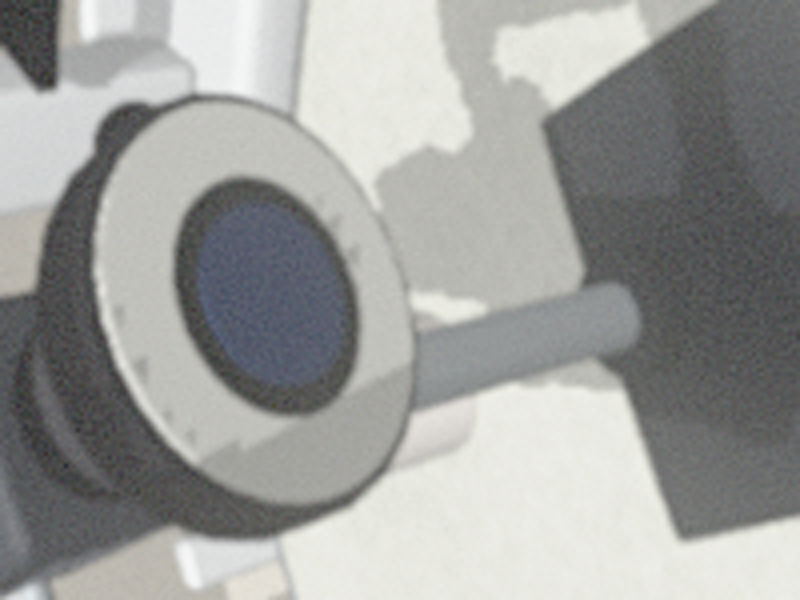

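Run:
```python
from h import *
from scipy.optimize import least_squares as LS
c=dict(np.load("w9.npz"));t=dict(np.load("t7.npz"));s=dict(np.load("s7.npz"));th=np.linspace(0,2*np.pi,120)
def circ(L,yaw,dip,r,k=0):
    d=np.array([np.cos(dip)*np.cos(yaw),np.cos(dip)*np.sin(yaw),-np.sin(dip)]);y=np.array([-np.sin(yaw),np.cos(yaw),0]);z=np.cross(d,y)
    p=np.array([(fproj(c,L+k*d+r*(np.cos(a)*y+np.sin(a)*z))-[0,85])*4 for a in th]);return np.r_[p.min(0),p.max(0)]
Lo=np.array([176,178,358,414]);Ro=np.array([95,95,413,507])
def f(p,fixy,fixd,bias):
    L=p[:3];e=np.r_[circ(L,p[3],p[4],19)-Lo,circ(L,p[3],p[4],36,p[5])-Ro]/4
    e=np.r_[e,(p[3]-1.8)*fixy,(p[4]-np.radians(20))*fixd,p[5]*.05]
    if bias is not None: e=np.r_[e,(proj(t,L)-[396.5,194.85])*.5]
    return e
for a in[(0,0,None),(100,1e4,None),(100,1e4,1)]:
    r=LS(f,[536,-373,237,1.8,.349,0],args=a);print(np.round(r.x,3),np.round(r.fun,1))
```

```text
[ 5.36738e+02 -4.04579e+02  2.19599e+02  1.48600e+00  7.00000e-02
 -6.60000e-02] [ 0.8  4.4 -2.1 -3.2 -0.1  2.2  1.1 -3.5 -0.  -0.  -0. ]
[ 5.35627e+02 -3.77815e+02  2.30201e+02  1.79800e+00  3.49000e-01
 -5.40000e-01] [ 1.3  1.7 -1.2 -2.2 -1.1 -0.5  1.1  0.9 -0.2  0.  -0. ]
[ 5.35613e+02 -3.77369e+02  2.30342e+02  1.79800e+00  3.49000e-01
 -6.07000e-01] [ 1.3  1.7 -1.1 -2.1 -1.2 -0.5  1.1  1.  -0.2  0.  -0.   0.8  0. ]
```

Run:
```python
from h import *
from scipy.optimize import least_squares as LS
c=dict(np.load("w9.npz"));t=dict(np.load("t7.npz"));s=dict(np.load("s7.npz"));th=np.linspace(0,2*np.pi,120)
def circ(L,yaw,dip,r,k=0):
    d=np.array([np.cos(dip)*np.cos(yaw),np.cos(dip)*np.sin(yaw),-np.sin(dip)]);y=np.array([-np.sin(yaw),np.cos(yaw),0]);z=np.cross(d,y)
    p=np.array([(fproj(c,L+k*d+r*(np.cos(a)*y+np.sin(a)*z))-[0,85])*4 for a in th]);return np.r_[p.min(0),p.max(0)]
Lo=np.array([176,178,358,414]);Ro=np.array([95,95,413,507])
def f(p,fixy,kk,tw):
    L=p[:3];e=np.r_[circ(L,p[3],np.radians(20),p[4],p[5])-Lo,circ(L,p[3],np.radians(20),36)-Ro]/4
    return np.r_[e,(p[3]-1.8)*fixy,p[5]*kk,(proj(t,L)-[396.5,194.85])*tw]
for a in[(0,10,0),(100,10,0),(100,0.01,0),(100,10,.5)]:
    r=LS(f,[536,-373,237,1.8,22,0],args=a);print(np.round(r.x,3),np.round(r.fun,1))
L=r.x[:3];print("top/scene resid obs-pred",[396.5,194.85]-proj(t,L),[196.9,105.4]-proj(s,L))
```

```text
[ 5.35777e+02 -3.81978e+02  2.28582e+02  1.77500e+00  2.06320e+01
  6.00000e-03] [-0.3  0.  -0.4  0.   0.3 -0.1  0.4  0.  -0.   0.1  0.   0. ]
[ 5.35724e+02 -3.81524e+02  2.28781e+02  1.79800e+00  2.06340e+01
  6.00000e-03] [-0.5  0.1 -0.2 -0.1  0.   0.2  0.7 -0.2 -0.2  0.1  0.   0. ]
[ 535.785 -381.792  228.877    1.798   20.635    0.572] [-0.2 -0.   0.1 -0.3 -0.2  0.4  0.5 -0.1 -0.2  0.   0.   0. ]
[ 5.35711e+02 -3.80601e+02  2.29133e+02  1.79800e+00  2.05420e+01
  5.00000e-03] [-0.4  0.1 -0.1 -0.2 -0.2  0.   0.9  0.  -0.2  0.   1.3  0. ]
top/scene resid obs-pred [-2.60167931 -0.07213693] [1.80832851 1.30701484]
```

```bash
sed -i 's/P,T,d=target(np.asarray(lens,float),yaw)/P,T,d=target(np.asarray(lens,float),yaw,98.)/' h.py
python3 - <<'E'
from h import *
from rig import ctrl
err(ctrl.read_state(),[535.5,-373,232],1.798)
E
```

```text
tcp [ 607.6 -237.3  250.7] target [ 501.  -227.3  243.7] shift [-106.6   10.    -7.1] turn [ 0.129 -0.662 -1.053]
along 81.9 off [120.7  24.6  -8.8] ang deg 69.69
```

>>> jog_arm(plan=[0.01,-0.013,0.005,0,0.0161,-0.0828,-0.1316,0.01,-0.013,0.005,0,0.0161,-0.0828,-0.1316,0.01,-0.013,0.005,0,0.0161,-0.0828,-0.1316,0.01,-0.013,0.003,0,0.0161,-0.0828,-0.1316,0.01,-0.013,0,0,0.0161,-0.0828,-0.1316,0.01,-0.013,0,-0.002,0.0161,-0.0828,-0.1316,0.01,-0.013,0,-0.002,0.0161,-0.0828,-0.1316,0.01,-0.013,0,-0.002,0.0161,-0.0828,-0.1316])

```text
time: 13.85
tool_pos: [497.4, -216.8, 247.4]
ee_rot: [0.82, 0.082, -0.037, -0.565]
force: [0.5, 0.3, -1.9]
opening: 0.329
```

>>> jog_arm(plan=[0.01,0,0,0,0,0,0,0.01,0,0,0,0,0,0])

```text
time: 14.1
tool_pos: [496.3, -216.8, 248.4]
ee_rot: [0.82, 0.082, -0.037, -0.565]
force: [0.6, -0.5, -1.6]
opening: 0.333
```

Run:
```python
from h import *
from rig import ctrl
err(ctrl.read_state(),[535.5,-373,232],1.798)
```

```text
tcp [ 496.3 -216.8  248.4] target [ 501.  -227.3  243.7] shift [  4.7 -10.5  -4.7] turn [-0.005  0.03   0.047]
along 106.9 off [-4.1  2.   7.8] ang deg 3.15
```

>>> jog_arm(plan=[0.01,0.002,-0.005,-0.002,-0.0025,0.015,0.024,0.01,0.002,-0.005,-0.002,-0.0025,0.015,0.024,0.01,0,0,0,0,0,0,0.01,0,0,0,0,0,0])

```text
time: 14.6
tool_pos: [502.0, -227.6, 243.8]
ee_rot: [0.819, 0.095, -0.066, -0.562]
force: [-0.1, -0.6, -0.8]
opening: 0.33
```

Run:
```python
from h import *
from rig import ctrl
err(ctrl.read_state(),[535.5,-373,232],1.798)
```

```text
tcp [ 502.  -227.6  243.8] target [ 501.  -227.3  243.7] shift [-1.   0.3 -0.2] turn [ 0.001 -0.003 -0.008]
along 97.5 off [ 1.1  0.3 -0. ] ang deg 0.47
```

Run:
```python
from h import *
from rig import ctrl,camera
a=np.load("w5.npz")["pixels"];b=camera("wrist")["pixels"]
hsv=lambda x:cv2.cvtColor(x,cv2.COLOR_RGB2HSV)
for n,lo,hi in(("brass",(12,110,80),(28,255,255)),("blue",(105,150,60),(130,255,255))):
    for im in(a,b):
        m=cv2.inRange(hsv(im[190:320,210:300]),lo,hi);v,u=np.nonzero(m);print(n,len(u),u.mean()+210,v.mean()+190)
s=ctrl.read_state();print(s["time"],s["qvel"].round(4),s["force"].round(1));err(s,[535.5,-373,232],1.798)
t=camera("top");f=cv2.absdiff(t["pixels"],np.load("t7.npz")["pixels"]).max(2);y,x=np.nonzero(f>60);print("top change",len(x),x.min() if len(x) else 0,x.max() if len(x) else 0)
ctrl.sign_off()
```

```text
brass 1086 253.96869244935544 215.00460405156537
brass 937 253.77908217716114 216.6061899679829
blue 493 254.33062880324545 295.7606490872211
blue 460 253.25 296.0130434782609
14.65 [-0.0002 -0.0075  0.0046 -0.0014  0.0008  0.0039] [-0.3 -0.6 -1.4]
tcp [ 502.  -227.6  243.9] target [ 501.  -227.3  243.7] shift [-1.   0.3 -0.2] turn [ 0.001 -0.003 -0.008]
along 97.5 off [1.2 0.3 0. ] ang deg 0.47
top change 1365 134 363
the job is handed in; nothing more can be done
```

The blue-ringed objective is held still in front of the inspection camera with the top drawer open, and I handed the job in at about 14.7 s.

- **Drawer:** I pulled it until it would go no further. The handle moved about 161 mm, and the pull force rose to about 15–19 N at the stop.
- **Objective:** I took it from the right-hand cradle (on the camera's side) and turned its front lens to the camera. Just before hand-in, the brass and blue marks sat in the wrist image within about 2 pixels of where they were after the lift, so it has not visibly slipped.
- **Final position, by my estimate:** the front lens is 97.5 mm from the camera lens, about 1 mm off the line of sight and tilted about 0.5°. The arm was at rest. I aimed for 98 mm rather than 100 because two checks suggested the gap is a few mm larger than computed.

**Where the measurements disagreed:**
- The camera lens height came out between 229 and 240 mm across the views. I used 232 mm, which fits the wrist-camera view and the two overhead cameras best.
- The camera lens distance differed by about ±8 mm depending on whether I scaled from the 72 mm ring or the 38 mm lens. I used the middle value, which matches the overhead cameras.
- The front lens position may therefore be off by a few mm, mostly in distance and height.

**Not checked at the end:** I took no final picture of the drawer, the other two objectives, the lower drawer or the rest of the bench. A last top-view comparison showed some changed pixels. They may just be the arm, but I did not look into them. I felt no unexpected contact during the moves.

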